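# Counterweight the jolley arm and raise it off its ball

## Robot

A 6-joint arm with a two-finger parallel gripper is mounted at the origin on the work surface. World frame = base frame: x ahead of the robot, y to its left, z up, the work surface at z = 0. Lengths are in mm, angles in rad, forces in N, time in s.
With the tool pointing down it reaches from about 325 to 775 mm from the base axis. Payload 5.5 kg.
Tool frame: the origin (TCP) lies midway between the tips of the shut fingers; the grasp point (between the pads) lies 19 mm behind it; z points along the fingers, y is the line along which they close (so a half turn about z gives the same grasp; the last joint's range is limited). The gripper opens to 88 mm and grips with 3 to 60 N. Pads are 20 mm wide; open, the fingers measure 115 mm over their backs; the gripper's body (75 mm by 178 mm) begins 61 mm behind the grasp point.
Start: joints at [-1.197, 0.091, 1.231, -0, 1.82, -0.057], TCP at [250.56, -545.194, 222.631] pointing down, gripper open.
Joint ranges: [-2.87, 2.87], [-0.86, 2.18], [0.17, 2.46], [-1.51, 4.65], [0.06, 2.69], [-2.65, 2.65]. Speed limits (rad/s): [2.57, 2.57, 3.01, 3.14, 3.14, 3.14].

## Interface

Orientations are given as a unit quaternion [w, x, y, z].
In Python, from bench import move_pose, move_straight, goto_joints, command_gripper, hold, solve_ik, grab_frame, camera_model, PlanningError, close_job, current_time_s, current_joints, current_joint_vel, current_joint_torque, current_ee_pos, current_tcp_rot, current_wrist_force, current_wrist_torque, current_width, current_gripper_force gives the robot as it stands. Calls block until the motion is done:
- move_pose(position, orientation): joint-space move of the TCP to a pose.
- move_straight(position, v=150, ori=None, threshold=None): straight line of the TCP; ori=None keeps the orientation; v is the mean speed in mm/s. With threshold (N) it stops when the force on the tool has changed by that much, and returns True; else False.
- goto_joints(angles): joint-space move.
- command_gripper(opening, grip_force=None): finger opening in mm; grip_force is the grip in N (None keeps the last); returns when the fingers have stopped.
- hold(seconds).
- solve_ik(position, orientation): joint angles nearest the present ones, or None.
- grab_frame(name): name is "side" or "top"; returns (picture, depth): 400x640x3 uint8, red, green, blue; 400x640 float32, mm along the optical axis (not along the pixel's ray), 0 where there is no reading.
- camera_model(name): a dict with "intrinsics" (3x3 intrinsics, pixels), "world_from_camera" (4x4, takes a point from camera to world coordinates). Camera axes: x right, y down, z forward; pixel columns grow to the right and rows downward; lengths in mm; the calibration is good to about 2 mm. A picture is of the moment at which its call begins. camera_model takes no time and is no camera call.
A pose or a line that the arm cannot do raises PlanningError and nothing moves.
- close_job(): hands the job in; it is judged then, once.
Readings, each from a call of its own:
- current_time_s(): time.
- current_joints(): joint angles.
- current_joint_vel(): joint speeds.
- current_joint_torque(): joint torques, N m.
- current_ee_pos(): TCP position.
- current_tcp_rot(): TCP orientation.
- current_wrist_force(): force on the tool from outside, world axes, zero at the start.
- current_wrist_torque(): the same for the moment, N m.
- current_width(): finger opening in mm.
- current_gripper_force(): force on a finger pad.
Only numpy, scipy, OpenCV 4.12 (cv2) and the standard library are available. Lean on these libraries where they do the work, as an engineer would, in place of code of your own. Each camera call takes 0.05 s, during which the arm holds its last target. There are 200 camera calls.

## Task

Get the bowl-forming machine open so that the mould can be taken out: first hang the iron counterweight by its handle on the forked hook at the tail of the machine's arm and let go of it. Then take the black latch knob at the other end of the arm, pull it sideways away from the arm against its spring, lift the arm off the ball, and finish holding the arm up in the gripper at about 20 degrees, with the counterweight still on its hook. Leave the two mugs and the spare mould standing where they are.

Things in the scene. Friction and masses are not known exactly. Their poses are not given: they have to be found in the camera images.
- jolley: Bowl-forming machine, fixed on the bench: green bed 150 x 450 x 20 mm, hinge cheeks 195 mm high, plaster mould (142 mm across, rim at 115 mm), steel pillar with a 40 mm ball head. Origin: on the bench below the arm's hinge. z up; y points from the hinge to the arm's tail and hook (mould at y = -170 mm, ball at y = -330 mm); x runs across the arm, -x on the robot's side.
- hinge (a point): Hinge of the machine's arm, on its axis (along the machine's x), 170 mm above the bench. The arm is a grey bar 30 mm wide, 40 mm high (top at 190 mm), from 100 mm behind the hinge (+y) to 295 mm in front; then a red socket housing, 60 x 70 mm, top at 190 mm, seated over the ball. Axes as the machine's, tilting with the arm.
- jolley_arm (a joint): Angle of the arm about its hinge (rad). 0: level, on the ball, locked by the latch. Positive: the ball end rises, the tail with the hook sinks; stop at 0.5. 20 degrees is 0.35. Raising it by the knob takes about 5.5 N with the counterweight hung, 10 N without it; let go, it falls back.
- latch (a joint): How far the latch bolt is pulled out (m). 0: sprung home under the ball, blocking the arm; 0.016: fully out. It slides towards the machine's -x and turns with the arm. The spring pulls back with 5 N at 0, 10 N at 0.016. The ball is free from 0.009 on; hold the bolt out until the arm has risen some 0.1 rad.
- latch_knob (a point): Middle of the black upright latch knob, a cylinder 24 mm across, 45 mm high, on the latch bolt; also the place to lift the arm by. 78 mm to the machine's -x side of the arm's centre line, 330 mm from the hinge towards -y, 217.5 mm above the bench with the arm level. Nothing is beside it at its height; under it are a thin stem and the bolt. Axes as the machine's, tilting with the arm.
- fork (a point): Middle of the forked hook: between its two prongs at their centre lines' height (170 mm, arm level), 165 mm from the hinge. The prongs, 8 mm rods 29 mm to either side in x, start at a 70 mm wide cross-piece 53 mm towards -y, run to +y and turn up 27 mm towards +y, tips 24 mm over their centre lines. The handle lies across both; fingers fit between them. Axes as the machine's, tilting with the arm.
- weight_bar (a point): Middle of the counterweight's handle bar. The bar is 10 mm round and runs along this frame's x, 86 mm free between its two 10 mm posts; z up.
- weight: Cast-iron counterweight, about 0.85 kg: block 110 (x) x 40 (y) x 28 mm high with a stirrup handle over it, bar centre 88 mm above the underside; free window under the bar 55 mm high and 86 mm wide. Origin: centre of its underside. It stands on the bench to the hook's side of the machine.
- mug_a: Unfired grey mug standing upside down on the ware board, 88 mm across, 95 mm high, handle along its y. Origin: centre of its lower rim. Leave alone.
- mug_b: A second mug like it, on the same board. Leave alone.
- spare_mould: Solid white plaster mould, 100 mm across, 65 mm high. Origin: centre of its underside. Leave alone.
Not all that is in view belongs to the job. Several things look just like the weight: the one meant starts nearest to the robot's base.

How it is judged (in metres and radians):
On the way, in this order (a step that is already met when the one before it is completed fails the run):
1. the counterweight hangs by its handle bar on the forked hook, released, with the arm still level and latched (x of weight_bar in the frame of fork between -0.02 and 0.02 m and y of weight_bar in the frame of fork between -0.055 and 0.03 m and z of weight_bar in the frame of fork between 0 and 0.02 m and contact force between weight and jolley above 4 N and contact force between weight and the fingers below 0.2 N and value of joint jolley_arm below 0.02 rad), for 0.3 s.
2. the latch is pulled out while the arm is still down (value of joint latch above 0.007 m and value of joint jolley_arm below 0.04 rad), for 0.05 s.
At the end, for the whole second after the job is handed in: The arm is held still by the gripper at 0.26 to 0.44 rad (15 to 25 degrees), off the ball, propped on nothing else; the counterweight hangs freely by its handle bar across the forked hook, clear of the bench (value of joint jolley_arm between 0.26 and 0.44 rad and velocity of joint jolley_arm between -0.05 and 0.05 rad/s and contact force between jolley and the fingers above 2 N and contact force between jolley and mug_a below 0.2 N and contact force between jolley and mug_b below 0.2 N and contact force between jolley and spare_mould below 0.2 N and x of weight_bar in the frame of fork between -0.02 and 0.02 m and y of weight_bar in the frame of fork between -0.055 and 0.03 m and z of weight_bar in the frame of fork between 0 and 0.02 m and contact force between weight and jolley above 4 N and contact force between weight and the fingers below 0.2 N and height (world z) of weight above 0.01 m); the arm keeps its last pose, push and grip.
It fails at once if a mug or the spare mould is shifted by more than 20 mm or tipped (distance of any of mug_a, mug_b, spare_mould from where it was at the start of the episode above 0.02 m or angle between any of mug_a, mug_b, spare_mould's own z axis and vertical above 0.3 rad).
It also fails if it takes over 67 s, if anything falls off the work surface, if the arm or the gripper's body presses on something with over 40 N, if the wrist force passes 120 N, or if a joint passes its speed limit or range.

## Working session

There is one attempt and no reset: what is moved stays moved. The work goes in short steps, each a Python script; the robot and the scene stay as the last script left them, time stands still between calls to the robot, and variables do not carry over. Pictures are saved under pics/ and viewed, at most 10 in all, crops included, and the job is handed in when it is done.

```bash
ls; mkdir -p pics; python3 - <<'E'
from bench import *
import cv2,numpy as np
for n in("side","top"):
    p,d=grab_frame(n); cv2.imwrite(f"pics/{n}0.png",p[:,:,::-1]); np.savez(f"{n}0.npz",p=p,d=d)
    c=camera_model(n); print(n,np.round(c["intrinsics"],1).tolist(),np.round(c["world_from_camera"],3).tolist(),(d>0).mean())
print(current_tcp_rot(),current_time_s())
E
```

```text
pics
side [[370.4, 0.0, 317.0], [0.0, 370.4, 198.7], [0.0, 0.0, 1.0]] [[-0.911, -0.333, 0.242, 322.463], [-0.411, 0.714, -0.567, 675.963], [0.016, -0.616, -0.788, 931.661], [0.0, 0.0, 0.0, 1.0]] 0.99592578125
top [[490.5, 0.0, 322.6], [0.0, 490.5, 192.9], [0.0, 0.0, 1.0]] [[-0.012, -0.998, 0.054, 489.713], [-1.0, 0.012, 0.006, 76.639], [-0.006, -0.054, -0.999, 1684.251], [0.0, 0.0, 0.0, 1.0]] 0.99616015625
[-8.58659398e-04  9.76888564e-01  2.13747471e-01 -1.23535331e-04] 0.1
```

View pics/top0.png

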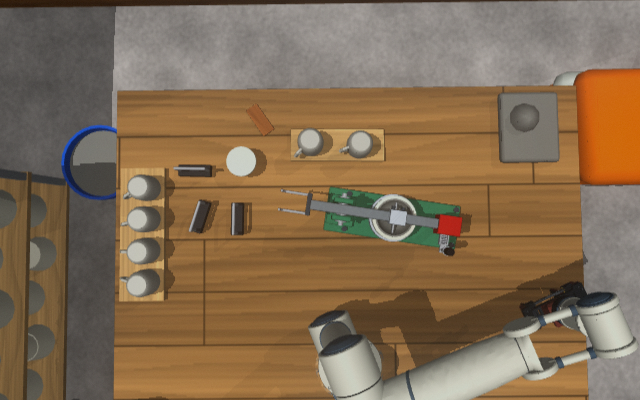

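View pics/side0.png

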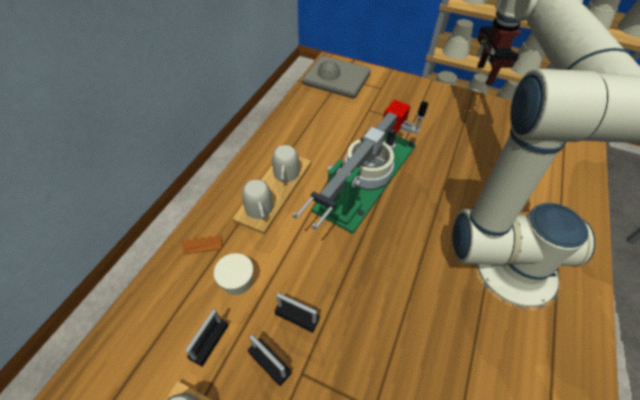

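The top view shows three candidates for the weight: (193,170), (201,216) and (237,218). The robot base is near (350,370), so (237,218) is nearest; in the side view it is at (297,312). The machine's hook is at (285,200), its red housing at (450,225) and its knob at (447,250). In the side view the knob is at (423,108).

```bash
cat > h.py <<'E'
import numpy as np,cv2
from bench import *
def cloud(n,p=None,d=None):
    if p is None: p,d=grab_frame(n)
    c=camera_model(n);K=c["intrinsics"];T=np.array(c["world_from_camera"])
    v,u=np.mgrid[:400,:640]
    X=np.stack([(u-K[0][2])/K[0][0]*d,(v-K[1][2])/K[1][1]*d,d],-1)@T[:3,:3].T+T[:3,3]
    X[d<=0]=np.nan
    return p,X
def pix(n,P):
    c=camera_model(n);T=np.linalg.inv(np.array(c["world_from_camera"]));q=T[:3,:3]@P+T[:3,3];q=np.array(c["intrinsics"])@q
    return q[:2]/q[2]
E
python3 - <<'E'
from h import *
np.set_printoptions(precision=1,suppress=True)
ims=[]
for n in("top","side"):
    z=np.load(n+"0.npz");p,X=cloud(n,z["p"],z["d"]);hsv=cv2.cvtColor(p,cv2.COLOR_RGB2HSV)
    H,S,V=[hsv[...,i].astype(int) for i in range(3)]
    x,y,zz=X[...,0],X[...,1],X[...,2]
    reg=(x>300)&(x<620)&(y>-260)&(y<450)
    def rep(name,m):
        q=X[m]
        if len(q)<3: print(n,name,len(q));return
        r=cv2.minAreaRect(q[:,:2].astype(np.float32)); print(n,name,len(q),"med",np.median(q,0),"z",np.percentile(q[:,2],[5,95]),"rect",np.array(r[0]),np.array(r[1]),round(r[2],1))
    rep("red top",reg&((H<8)|(H>172))&(S>150)&(V>90)&(zz>180)&(zz<200))
    rep("green bed",reg&(H>50)&(H<90)&(S>80)&(zz>10)&(zz<30))
    rep("bar",reg&(S<70)&(zz>182)&(zz<197)&(y>-200)&(y<160))
    rep("knob",reg&(zz>205)&(V<70)&(y<0))
    rep("prong",reg&(zz>150)&(zz<210)&(y>110)&(y<220)&(S<90))
    # weights
    m=(reg&(zz>15)&(zz<110)&(S<90)&(y>200)&(x>330)&(x<600)).astype(np.uint8)
    k,L,st,_=cv2.connectedComponentsWithStats(m)
    for i in range(1,k):
        if st[i,4]>60:
            rep(f"obj{st[i,:4]}",L==i); rep("   handle",(L==i)&(zz>75))
    b,s=((215,185,100,60),(260,285,70,50))[n=="side"],6
    c=p[b[1]:b[1]+b[3],b[0]:b[0]+b[2],::-1]
    ims.append(cv2.resize(c,(b[2]*6,b[3]*6),interpolation=cv2.INTER_CUBIC))
w=max(i.shape[1] for i in ims)
ims=[cv2.copyMakeBorder(i,0,0,0,w-i.shape[1],0) for i in ims]
o=np.vstack(ims);s=min(1,590/o.shape[0]);cv2.imwrite("pics/crop1.png",cv2.resize(o,None,fx=s,fy=s))
E
```

```text
top red top 0
top green bed 1304 med [472.2 -55.7  19.6] z [13.3 26. ] rect [500.2 -98.5] [350.  146.3] 80.8
top bar 1091 med [513.3 -25.  189.7] z [184.  195.6] rect [516.6 -32.4] [340.5  76.9] 84.5
top knob 0
top prong 252 med [536.9 136.4 178.4] z [168.7 192.1] rect [543.7 163.3] [108.2  66.1] 81.2
top obj[231 203  12  32] 342 med [497.6 375.   29.9] z [22.6 94.8] rect [496.2 378.3] [ 38.4 105.2] 88.1
top    handle 97 med [497.5 377.2  91.6] z [84.8 96.7] rect [496.  377.8] [  9.8 100.9] 88.0
side red top 0
side green bed 954 med [463.8 -28.3  20.6] z [14.6 25.1] rect [501.9 -96.4] [350.4 145.3] 80.6
side bar 1036 med [518.    7.1 190.4] z [183.1 195.4] rect [511.6 -30. ] [338.9  77.8] 77.5
side knob 0
side prong 436 med [536.4 136.1 176.7] z [168.3 191.1] rect [545.4 163.9] [110.6  67.4] 80.7
side obj[276 293  43  38] 868 med [496.2 380.1  29.7] z [24.7 94.2] rect [497.  379.1] [ 38.  105.7] 89.8
side    handle 203 med [496.9 378.7  92.8] z [83.8 95.9] rect [498.1 377.2] [ 10.6 103.3] 89.0
```

View pics/crop1.png

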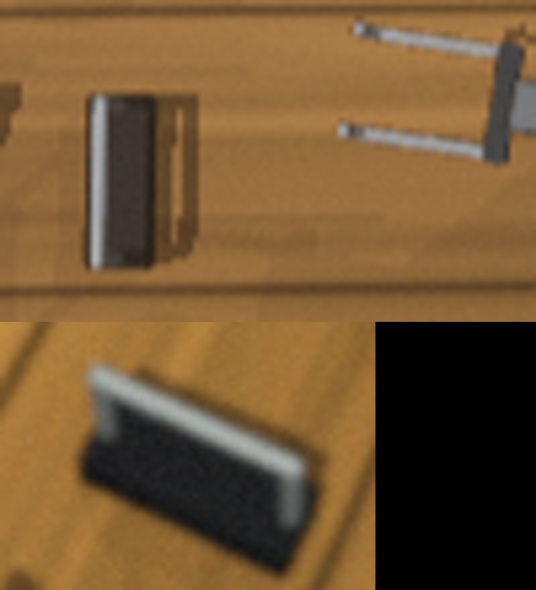

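The crop shows the chosen counterweight, with its bar running almost along world x, and both free prongs of the fork.

```bash
python3 - <<'E'
from h import *
np.set_printoptions(precision=1,suppress=True)
for n in("top","side"):
    z=np.load(n+"0.npz");p,X=cloud(n,z["p"],z["d"]);hsv=cv2.cvtColor(p,cv2.COLOR_RGB2HSV)
    H,S,V=[hsv[...,i].astype(int) for i in range(3)]
    x,y,zz=X[...,0],X[...,1],X[...,2]
    reg=(x>330)&(x<620)&(y>-400)&(y<250)
    def rep(name,m):
        q=X[m]
        if len(q)<3: print(n,name,len(q));return
        r=cv2.minAreaRect(q[:,:2].astype(np.float32)); print(n,name,len(q),"med",np.median(q,0),"z",np.percentile(q[:,2],[5,95]),"rect",np.array(r[0]),np.array(r[1]),round(r[2],1))
    red=reg&((H<8)|(H>172))&(S>150)
    rep("red",red&(zz>182)&(zz<198))
    rep("bed",reg&(H>50)&(H<90)&(S>80)&(zz>10)&(zz<30))
    rep("knob",reg&(zz>200)&(zz<260)&(V<90)&(y<-200))
    rep("knobtop",reg&(zz>233)&(zz<250)&(V<90)&(y<-200))
    bar=reg&(S<70)&(zz>184)&(zz<196)&(y>-220)&(y<70)&(x>480)
    q=X[bar]; 
    l=cv2.fitLine(q[:,:2].astype(np.float32),cv2.DIST_HUBER,0,.01,.01).ravel(); print(n,"bar line ang",np.degrees(np.arctan2(l[1],l[0])),l[2:])
    pr=reg&(zz>150)&(zz<210)&(y>100)&(y<250)&(S<90)
    q=X[pr]
    t=np.radians(-9.3);e=np.array([[np.cos(t),np.sin(t)],[-np.sin(t),np.cos(t)]])
    a=q[:,:2]@e.T; am=np.median(a[:,0]);c0=(a[:,0].min()+a[:,0].max())/2
    print(n,"fork along",a[:,1].min(),a[:,1].max(),"mid",c0)
    for s in(-1,1):
        b=(np.abs(a[:,0]-c0-s*29)<8)
        for lo in range(110,220,10):
            k=b&(a[:,1]>=a[:,1].max()-220+lo)&(a[:,1]<a[:,1].max()-210+lo)
            if k.sum(): print(s,lo,k.sum(),a[k].mean(0),q[k,2].mean(),end="; ")
        print()
for n in("top","side"):
    pass
E
```

```text
top red 434 med [ 468.1 -298.3  189.2] z [184.1 194.8] rect [ 468.4 -299. ] [70.7 58. ] 81.0
top bed 1864 med [ 479.2 -203.1   19.5] z [13.2 25.8] rect [ 492.5 -146.3] [446.9 146.4] 80.8
top knob 72 med [ 392.5 -283.2  235.7] z [209.4 242.5] rect [ 392.5 -286.3] [22.3 22.6] 44.2
top knobtop 50 med [ 392.5 -286.6  237.9] z [233.7 243.1] rect [ 391.9 -286.7] [21.  20.6] 44.1
top bar line ang 81.78561 [508.3 -66.4]
top fork along 185.65649788272893 303.4357781115818 mid 510.50005203100454
-1 120 8 [483.5 209.9] 179.93698318548942; -1 130 12 [482.4 217.5] 180.63786548136957; -1 140 9 [481.3 228.7] 172.2821913635663; -1 150 7 [482.6 238.7] 173.44494348334612; -1 160 7 [481.5 249.3] 172.7429174277481; -1 170 7 [482.  257.7] 173.90645260873444; -1 180 6 [481.2 267.4] 173.40295421229635; -1 190 8 [482.  277.6] 170.35707537792698; -1 200 7 [481.3 288.5] 172.8768031444993; -1 210 6 [480.9 298.7] 182.76422751696444; 
1 120 6 [537.1 210.8] 182.6909184350599; 1 130 13 [538.5 218. ] 180.36235085132026; 1 140 7 [540.3 228.9] 172.083271865897; 1 150 7 [539.1 239.5] 172.3596051884644; 1 160 6 [540.2 
[... 891 characters left out ...]
4.03521913577546; -1 160 12 [483.9 250.7] 174.01175097208124; -1 170 9 [483.  259.9] 173.6090235847933; -1 180 11 [483.4 269.7] 173.9330104321218; -1 190 11 [483.2 280.7] 174.98833957898452; -1 200 9 [482.7 289.9] 174.47377731917766; -1 210 16 [482.2 302. ] 187.73575720029697; 
1 120 7 [538.2 212.5] 182.93943385281958; 1 130 24 [539.  219.9] 176.333333657078; 1 140 10 [540.9 229.8] 173.56362599528637; 1 150 10 [541.1 240.4] 173.70321991950937; 1 160 9 [541.7 250.4] 173.90111811370892; 1 170 11 [540.8 259.6] 172.72145160532443; 1 180 9 [541.3 269.8] 173.40364726632868; 1 190 12 [541.1 280.7] 173.65404114111698; 1 200 11 [541.3 290.8] 173.322374487601; 1 210 10 [539.7 302.4] 187.6027235873979;
```

The machine's yaw is about -9.3°. Both views agree on the hinge at (522,26), the fork at (549,189,170) and the knob at (392.5,-286,217), and the sizes and offsets match the description. The weight's bar is at (497,378,88). I'll go and grasp it.

```bash
cat >> h.py <<'E'
t=np.radians(-9.3);e1=np.array([np.cos(t),np.sin(t),0]);e2=np.array([-np.sin(t),np.cos(t),0]);ez=np.array([0,0,1.])
FORK=np.array([549.,189.3,170]);KNOB=np.array([392.5,-286.3,217.5]);HINGE=np.array([522.4,26.5,170])
def down(a): a=np.radians(a)/2; return [0,np.cos(a),np.sin(a),0]
E
python3 - <<'E'
from h import *
np.set_printoptions(precision=2,suppress=True)
W=np.array([497,378,88.])
for a in(-1.2,178.8): 
    print(a,solve_ik(W+[0,0,62],down(a)),solve_ik(FORK+100*e2+[0,0,30],down(a-8.1)))
    print("knob",solve_ik(KNOB-[0,0,19],down(a-8.1+90)),solve_ik(KNOB-[0,0,19],down(a-8.1-90)))
a=-1.2
move_straight([250,-545,430],v=300)
move_pose([480,330,400],down(a))
move_pose(W+[0,0,62],down(a)); command_gripper(60)
move_straight(W+[0,0,-19],v=120,threshold=15)
print(current_ee_pos(),current_wrist_force(),current_time_s())
command_gripper(0,50)
print(current_width(),current_gripper_force(),current_time_s())
move_straight(W+[0,0,130-19],v=120)
hold(.3)
print(current_width(),current_wrist_force(),current_wrist_torque())
for n in("top","side"):
    p,d=grab_frame(n); cv2.imwrite(f"pics/{n}1.png",p[:,:,::-1]); np.savez(f"{n}1.npz",p=p,d=d)
print(current_time_s(),current_ee_pos())
E
```

```text
-1.2 [ 0.6   0.15  1.29 -0.    1.7   2.19] [ 0.42  0.18  1.17 -0.    1.79  2.15]
knob [-0.7  -0.22  1.57 -0.    1.79 -0.54] [-0.7  -0.22  1.57 -0.    1.79  2.6 ]
178.8 [ 0.6   0.15  1.29 -0.    1.7  -0.95] [ 0.42  0.18  1.17 -0.    1.79 -0.99]
knob [-0.7  -0.22  1.57 -0.    1.79  2.6 ] [-0.7  -0.22  1.57 -0.    1.79 -0.54]
[497.41 378.29  69.97] [0.48 0.58 0.65] 6.5583
8.855249739511285 50.000372529029846 7.4083
8.957330090431151 [ 0.24 -0.57 -9.43] [ 0.04  0.06 -0.  ]
9.0417 [496.97 377.98 198.84]
```

View pics/side1.png

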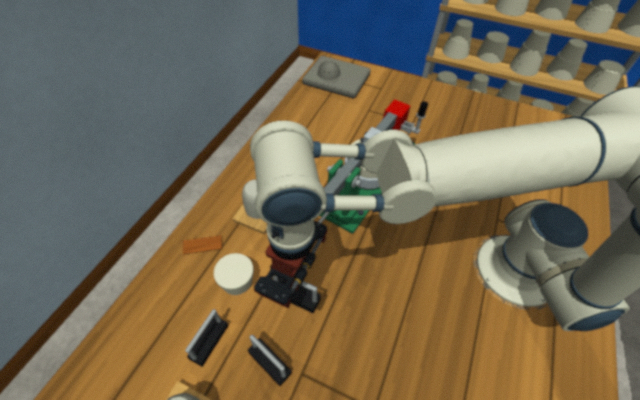

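The side view shows the weight lifted in the gripper at about (295,290), and the wrist reads 9.4 N. Next I slide it over the fork from the tail side and lower it.

```bash
python3 - <<'E'
from h import *
np.set_printoptions(precision=2,suppress=True)
q=down(-9.3)
A=FORK+95*e2; A[2]=196
move_straight(A,v=150,ori=q)
hold(.3);f0=np.array(current_wrist_force())
B=FORK-8*e2; B[2]=196
print("slide",move_straight(B,v=80,threshold=6),current_ee_pos(),current_wrist_force())
hold(.2)
p,d=grab_frame("side"); cv2.imwrite("pics/s2.png",cv2.resize(p[110:300,200:400,::-1],None,fx=3,fy=3)); 
p2,d=grab_frame("top"); cv2.imwrite("pics/t2.png",p2[:,:,::-1])
print(current_time_s(),f0,np.array(current_wrist_force()))
E
```

```text
slide False [547.7  181.9  195.94] [-0.46 -0.09 -9.18]
12.0083 [ 0.22 -1.1  -9.24] [-1.14  0.44 -8.95]
```

View pics/s2.png

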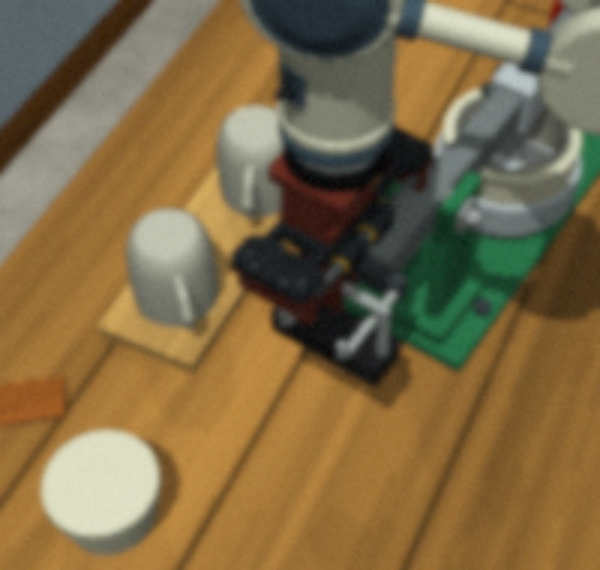

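The crop shows the near prong (about (370,325)) passing through the handle window, above the block. I'll lower it and release.

```bash
python3 - <<'E'
from h import *
np.set_printoptions(precision=2,suppress=True)
B=FORK-8*e2; B[2]=154
print(move_straight(B,v=40,threshold=5),current_ee_pos(),current_wrist_force())
z=current_ee_pos()[2]
if 156<z<168:
    B[2]=z-1; move_straight(B,v=20); hold(.3)
    print(current_ee_pos(),current_wrist_force())
    command_gripper(34); hold(.4)
    print(current_width(),current_wrist_force(),current_gripper_force())
    B[2]=330; print(move_straight(B,v=120,threshold=8)); hold(.5)
print(current_ee_pos(),current_time_s())
E
```

```text
True [547.43 181.34 159.17] [ 0.76 -0.19  5.21]
[547.68 181.42 159.14] [-4.79 -0.72  4.61]
34.085898745200716 [ 0.16 -0.37 -0.43] 0.0
False
[547.7  181.41 329.98] 16.5417
```

```bash
python3 - <<'E'
from h import *
np.set_printoptions(precision=2,suppress=True)
q=down(80.7)
move_straight(np.array(current_ee_pos())+[0,0,60],v=200)
move_pose(KNOB+[0,0,80],q); command_gripper(60); hold(.2)
p,d=grab_frame("side"); cv2.imwrite("pics/s3.png",cv2.resize(p[60:260,230:450,::-1],None,fx=2.5,fy=2.5))
p,X=cloud("top")
cv2.imwrite("pics/t3.png",cv2.resize(p[170:280,260:480,::-1],None,fx=3,fy=3))
print(current_time_s(),current_joints())
for n in("side",):
    p,X=cloud(n); L=(X-FORK)@np.array([e1,e2,ez]).T
    m=(abs(L[...,0])<70)&(abs(L[...,1])<60)&(L[...,2]<40)&(L[...,2]>-100)
    m1=m&(abs(L[...,2]-11)<7)&(abs(L[...,0])<20); print("bar mid",m1.sum(),np.median(L[m1],0))
    m2=m&(L[...,2]<-30); print("block",np.percentile(L[m2],[3,50,97],axis=0))
E
```

```text
20.0667 [-0.7  -0.19  1.36  0.    1.96 -0.54]
bar mid 117 [ 0.77 -9.88 12.3 ]
block [[-52.54 -24.13 -73.26]
 [ -0.26   2.16 -51.56]
 [ 50.24  13.22 -47.49]]
```

View pics/s3.png

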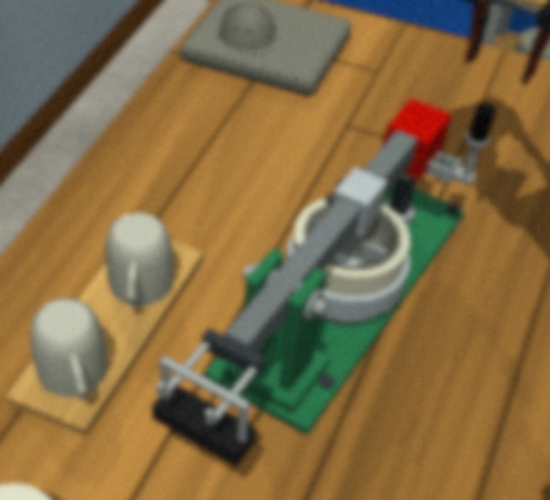

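View pics/t3.png

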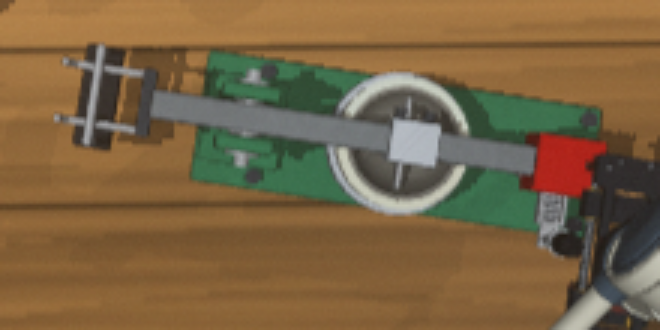

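Both views show the weight hanging on the fork: the bar measures (0.8,-10,≈9) mm in the fork's frame, at about (95,95) in the top crop, and the gripper is clear of it. The knob stands free between the fingers, so I'll grip it.

```bash
cat >> h.py <<'E'
from scipy.spatial.transform import Rotation as R
def arc(P0,th):
    r=R.from_rotvec(-e1*th); c=HINGE
    w,x,y,z=down(80.7); q=(r*R.from_quat([x,y,z,w])).as_quat()
    return c+r.apply(P0-c),[q[3],q[0],q[1],q[2]]
E
python3 - <<'E'
from h import *
np.set_printoptions(precision=2,suppress=True)
G=KNOB-[0,0,19]
for th in(0,.1,.2,.35): print(th,arc(G-14*e1,th)[0],solve_ik(*arc(G-14*e1,th)))
print(move_straight(G,v=80,threshold=10),current_ee_pos(),current_wrist_force())
if current_ee_pos()[2]<G[2]+6:
    command_gripper(0,55); hold(.2)
    print(current_width(),current_gripper_force(),current_wrist_force(),current_wrist_torque(),current_time_s())
E
```

```text
0 [ 378.68 -284.04  198.5 ] [-0.72 -0.25  1.6  -0.    1.8  -0.55]
0.1 [ 379.41 -279.6   231.27] [-0.64 -0.29  1.58 -0.09  1.81 -0.5 ]
0.2 [ 380.66 -271.96  263.43] [-0.56 -0.32  1.55 -0.19  1.83 -0.45]
0.35 [ 383.49 -254.67  309.82] [-0.41 -0.35  1.52 -0.36  1.87 -0.37]
False [ 392.72 -286.48  199.2 ] [ 0.5   0.23 -0.09]
23.11967762187421 55.00059485435486 [ 4.41 -1.47 -1.18] [-0.18 -0.78 -0.  ] 22.3667
```

Knob gripped: width is 23 mm, as expected. Now I pull it and raise the arm.

```bash
python3 - <<'E'
from h import *
np.set_printoptions(precision=2,suppress=True)
G=KNOB-[0,0,19]
move_straight(G-14*e1,v=30); hold(.3)
print((np.array(current_ee_pos())-G)@e1,np.array(current_wrist_force())@np.array([e1,e2,ez]).T,current_width())
for th in(.03,.06,.1,.15):
    P,q=arc(G-14*e1,th)
    print(th,move_straight(P,v=40,ori=q,threshold=30),np.array(current_wrist_force())@np.array([e1,e2,ez]).T,current_width())
print(current_time_s())
E
```

```text
-12.372140123061257 [ 9.17 -0.69 -2.39] 23.250541163642485
0.03 False [ 9.94 -2.71 -4.78] 23.34544095616235
0.06 False [ 9.95 -2.52 -4.56] 23.152056589060713
0.1 False [ 9.08 -2.4  -4.51] 23.222348622709678
0.15 False [ 9.5  -2.27 -4.35] 23.204608839069333
25.1333
```

```bash
python3 - <<'E'
from h import *
np.set_printoptions(precision=2,suppress=True)
G=KNOB-[0,0,19]
for th in(.2,.25,.3,.35):
    P,q=arc(G-14*e1,th)
    print(th,move_straight(P,v=40,ori=q,threshold=30),np.array(current_wrist_force())@np.array([e1,e2,ez]).T,current_width())
hold(1.5)
print(current_ee_pos(),P,current_time_s())
p,X=cloud("side"); cv2.imwrite("pics/s4.png",cv2.resize(p[60:260,230:450,::-1],None,fx=2.5,fy=2.5))
L=(X-HINGE)@np.array([e1,e2,ez]).T; hsv=cv2.cvtColor(p,cv2.COLOR_RGB2HSV)
m=(abs(L[...,0])<12)&(L[...,1]>-280)&(L[...,1]<90)&(L[...,2]>-30+0)&(L[...,2]<170)&(hsv[...,1]<70)
q=L[m&(L[...,2]>20-L[...,1]*.36-14)]
l=cv2.fitLine(q[:,1:].astype(np.float32),cv2.DIST_HUBER,0,.01,.01).ravel();print("arm angle",np.arctan(-l[1]/l[0]),len(q))
f=(abs(L[...,0])<60)&(L[...,1]>100)&(L[...,1]<210)&(L[...,2]>-160)&(L[...,2]<20)&(X[...,2]>5)&(hsv[...,1]<90)
print("weight/fork low z",np.percentile(X[f][:,2],[1,50,99]))
E
```

```text
0.2 False [10.09 -1.79 -3.7 ] 23.302899116105735
0.25 False [ 8.73 -2.86 -3.96] 23.537698087114602
0.3 False [ 8.87 -2.3  -3.79] 23.363416655873717
0.35 False [ 8.79 -2.31 -4.75] 23.160899542215013
[ 385.02 -255.08  309.01] [ 383.49 -254.67  309.82] 28.9
arm angle 0.34974346 1180
weight/fork low z [ 50.37  76.2  147.22]
```

View pics/s4.png

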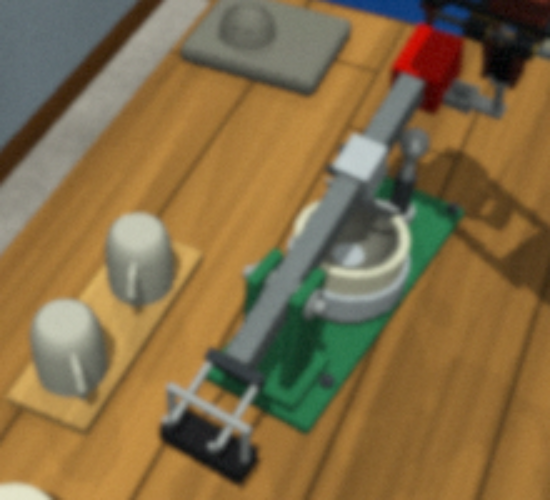

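The crop shows the arm raised (measured 0.35 rad), the housing off the ball (about (415,140)), and the weight hanging on the fork (about (210,420)) clear of the bench. The mugs have not moved. I'll hand it in.

```bash
python3 -c "
from bench import *
print(close_job(),current_time_s())"
```

```text
the job is handed in; nothing more can be done
the job is handed in; nothing more can be done
```

I handed the job in with the counterweight hung on the fork, the latch pulled, and the arm held by its knob at about 0.35 rad (20 degrees); the mugs looked undisturbed in the last picture, but I did not re-check the spare mould, and no verdict came back.

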